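Lubricate the articulator's pin and hold the upper member over its lower frame

ROBOT

A 6-joint arm with a two-finger parallel gripper is mounted at the origin on a cart in front of the work surface, level with it; the furniture and walls round the work are solid. World frame = base frame: x ahead of the robot, y to its left, z up, the work surface at z = 0. Lengths are in m, angles in rad, forces in N, time in s.
With the tool pointing down it reaches from about 0.375 to 0.9 m from the base axis. Payload 3.1 kg.
Tool frame: the origin (TCP) lies on the centre line of the jaws, within the pads' length; the fingertips stand ahead of it and the grasp point (between the pads) lies 3 mm ahead of it (robot.tip_reach is the z of the fingertips in the tool frame, in m); z points along the fingers, y is the line along which they close (so a half turn about z gives the same grasp; the last joint's range is limited). The gripper opens to 87 mm and grips with 3 to 60 N. Pads are 19 mm wide; open, the fingers measure 117 mm over their backs; the gripper's body (75 mm by 190 mm) begins 51 mm behind the grasp point.
Start: joints at [1.117, 0.527, 1.433, -0, 1.181, -0.178], TCP at [0.17, 0.601, 0.245] pointing down, gripper open.
Joint ranges: [-3.08, 3.08], [-0.75, 2.2], [0.22, 2.44], [-1.43, 4.57], [0, 2.65], [-2.85, 2.85]. Speed limits (rad/s): [2.79, 2.79, 3.14, 3.14, 3.14, 3.14].

INTERFACE

Orientations are given as a unit quaternion [x, y, z, w].
In Python, from rig import sensors, eyes, ticket, robot gives the robot as it stands.
- The arm moves only by the tool drive_tool, never from a script. Its argument "deltas" is a list that holds one entry, the list of rows, each a list of 6 numbers: the shift along the tool's x, y, z in mm, then the turn, a rotation vector about the tool's x, y, z in rad. A call has 1 to 8 rows; each row shifts and turns the commanded pose from where the row before left it, along the tool's axes as they then stand; what a row does not reach is not made up. A row lasts 1/12 s, in which the tool goes at most 41.7 mm and 7.16 degrees, less where a joint would pass 70% of its speed; a pose out of reach is approached as far as the arm can. A call is refused whole if a number of a shift passes 41.7 or a number of a turn 0.125, either way. A call with a gripper value outside its range is refused whole. "gripper" is the opening in per cent of the stroke, from 0 (shut) to 100 (fully open), set as the call begins (left out, the last holds). The fingers move at their own pace and stop on an object; "squeeze" is the grip in N (left out, the last holds). Time passes only in rows, so rows that do not move let the fingers close. It gives the time, the measured TCP pose, the force, the opening and the grip force at its end, in the units of the state.
- sensors.get_obs(): the state, without advancing time (a new reading comes with each control period).
- eyes.camera(name): name is "side" or "top" or "wrist"; returns a dict with "img" (400x640x3 uint8, red, green, blue), "fov_y" (degrees; the focal length in pixels is half the picture's height over the tangent of half this angle, whatever the lens; pixels are square), "cx", "cy" (the principal point, pixels), "xyz" and "attitude" of the camera in the world; the wrist camera has in their place "hand_eye" (4x4, takes a point from camera to tool coordinates, whose origin is the TCP and whose axes are the flange's). Camera axes: x right, y up, looking along -z (the intrinsics and any distortion apply to the point x, -y, -z); pixel columns grow to the right and rows downward; lengths in m; the calibration is good to about 2 mm. The wrist camera is an equidistant fisheye: a pixel r from the principal point sees the ray r / f radians off the axis. A picture is of the moment at which its call begins: read the wrist's pose just before it. There is no depth.
- ticket.hand_in(): hands the job in; it is judged then, once.
The state is a dict: "time": time; "q": joint angles; "joint_velocities": joint speeds; "joint_torque": joint torques, N m; "position": TCP position; "tool_rot": TCP orientation; "ft_force": force on the tool from outside, world axes, zero at the start; "moment": the same for the moment, N m; "grip_width": finger opening in m; "grip_force": force on a finger pad.
Only numpy, scipy, OpenCV 4.12 (cv2) and the standard library are available. Lean on these libraries where they do the work, as an engineer would, in place of code of your own. Each camera call takes 0.05 s, during which the arm holds its last target. There are 200 camera calls.

TASK

Lift the T-shaped metal upper member of the articulator by its balance point (on the bar, nearer the crossbar), dip the lower tip of its pin well below the rim of the open glass, then hold the member level and still about 3 cm above the lower frame, with its pin over the square guide table and its two crossbar feet over the two posts. Do not touch the frame with it, leave the glass standing where it is and the other things alone, and finish while still holding the member there in the gripper: do not put it down.

Things in the scene. Friction and masses are not known exactly. Their poses are not given: they have to be found in the camera images.
- upper_member: Upper member of an articulator: rigid metal T, about 0.45 kg, on three feet. Bar along x, 12 x 12 mm, x -115 to 45 mm. Crossbar along y at x=40, 104 long, 16 thick, a 12 mm foot at y=+-45. Vertical 7 mm pin at x=-110, also 20 mm up; thumb screw to x=-134. Origin: balance point on the bar's axis, 56 mm above the feet (all standing on the surface at first); bar free there, grip across y. z up
- pin_tip (a point): lower tip of the pin, at (-110, 0, -56) mm in the upper member's axes
- feet_mid (a point): point midway between the lower ends of the two crossbar feet, at (40, 0, -56) mm in the upper member's axes
- lower_frame: Lower frame of the articulator, fixed on the surface: T-shaped metal base 14 mm high, 196 mm long, 118 mm wide at its crosspiece, with three seats 45 mm high in the same triangle as the member's feet. Origin on the surface, straight below where the balance point belongs. x runs from guide table (x=-110 mm) to the crosspiece with the posts (x=40 mm); z up
- guide_table (a point): centre of the top of the square guide table (34 x 34 mm, 45 mm above the surface) on a pillar at the frame's narrow end; the pin belongs over it
- posts_mid (a point): point midway between the tops of the two round posts (22 mm diameter, 45 mm high, at y = +45 and -45 mm) on the frame's crosspiece; the feet belong over these posts
- glass: Small loose open glass, whitish, 48 mm outer diameter, 61 mm high, standing upright. Inside about 40 mm wide at the rim, narrowing to about 22 mm at its floor, 13 mm above the underside. Origin at the centre of its underside, z up. About 0.07 kg, easily pushed over
- plaster_model: bystander: plaster tooth model, 62 x 66 x 28 mm, origin under its centre
- tin: bystander: closed round tin, 64 mm diameter, 28 mm high, origin under its centre
- bottle: bystander: capped bottle, 42 mm diameter, 103 mm high, origin under its centre
Mind the look-alikes: they are no part of the job. What is shaped like the glass but red is not meant.

How it is judged:
On the way, in this order (a step that is already met when the one before it is completed fails the run):
1. the upper member is lifted clear of the surface by a grip within 20 mm of its balance point (height (world z) of each of pin_tip, feet_mid above 0.015 m and contact force between the fingers and upper_member above 2 N and x of the grasp point in the frame of upper_member between -0.02 and 0.02 m), for 0.2 s.
2. the pin's tip is inside the glass, at least 12 mm below the rim (horizontal distance between pin_tip and glass below 0.02 m and z of pin_tip in the frame of glass below 0.049 m and contact force between the fingers and upper_member above 2 N), for 0.2 s.
At the end, for the whole second after the job is handed in: The gripper holds the upper member, gripped within 20 mm of its balance point, at rest and level within 5 degrees; pin tip and feet are 12 to 55 mm above guide table and posts and within 14 mm of them sideways, touching nothing of the frame; the glass stands upright within 25 mm of where it was (horizontal distance between pin_tip and guide_table below 0.014 m and horizontal distance between feet_mid and posts_mid below 0.014 m and z of pin_tip in the frame of guide_table between 0.012 and 0.055 m and z of feet_mid in the frame of posts_mid between 0.012 and 0.055 m and angle between upper_member's own z axis and vertical below 0.09 rad and x of the grasp point in the frame of upper_member between -0.02 and 0.02 m and contact force between the fingers and upper_member above 2 N and contact force between upper_member and lower_frame below 0.2 N and linear speed of upper_member below 0.02 m/s and angular speed of upper_member below 0.15 rad/s and angle between glass's own z axis and vertical below 0.1 rad and distance of glass from where it was at the start of the episode below 0.025 m); the arm keeps its last pose, push and grip.
It fails at once if the upper member presses on the lower frame with more than 2 N (contact force between upper_member and lower_frame above 2 N).
It fails at once if the glass is tipped by more than 20 degrees or pushed away by more than 25 mm (angle between glass's own z axis and vertical above 0.35 rad or distance of glass from where it was at the start of the episode above 0.025 m).
It fails at once if a bystander is pushed more than 20 mm (distance of any of plaster_model, tin, bottle from where it was at the start of the episode above 0.02 m).
It also fails if it takes over 54 s, if anything falls off the work surface, if the arm or the gripper's body presses on something with over 40 N, if the wrist force passes 120 N, or if a joint passes its speed limit or range.

## Working session

There is one attempt and no reset: what is moved stays moved. The work goes in short steps, Python scripts to look and compute and a tool call to move; the robot and the scene stay as the last step left them, time stands still between calls to the robot, and variables do not carry over. Pictures are saved under pics/ and viewed, at most 10 in all, crops included, and the job is handed in when it is done.

Besides the shell and the picture viewer there is one more tool, called after "Emit:" as a command line: name --argument value ..., lists and objects as JSON in quotes. drive_tool: Moves the arm, as the interface text tells. Its arguments: {"type":"object","properties":{"deltas":{"type":"array"},"gripper":{"type":"number"},"squeeze":{"type":"number"}},"required":["deltas"]}

```bash
mkdir -p pics; ls
python3 - <<'E'
from rig import sensors, eyes, robot
import cv2,json
o=sensors.get_obs();print(o, robot.tip_reach)
for n in ("top","side"):
    c=eyes.camera(n);cv2.imwrite(f"pics/{n}0.png",c["img"][:,:,::-1]);print({k:v for k,v in c.items() if k!="img"})
E
```

```text
pics
{'time': 0.0, 'q': array([ 1.11649963e+00,  5.28456650e-01,  1.43389044e+00, -3.82816571e-05,
        1.18137082e+00, -1.78470409e-01]), 'joint_velocities': array([ 0.00126818, -0.00035556, -0.00201067,  0.00041114, -0.00025315,
        0.00078677]), 'joint_torque': array([ 3.61648426e-05, -4.40047538e+01, -1.76592511e+01,  6.33177278e-02,
        5.82285156e-02, -1.55190119e-04]), 'position': array([0.16987652, 0.60076935, 0.24358119]), 'tool_rot': array([ 1.37469078e-01,  9.90505489e-01, -1.01539521e-03, -3.13796324e-04]), 'ft_force': array([-0.92050679, -0.17013574,  0.63427058]), 'moment': array([ 0.01792092, -0.0485378 , -0.02429968]), 'grip_force': 0.0, 'grip_width': 0.0870137873809705} 0.022
{'fov_y': 49.23595685697959, 'cx': 324.0527813114956, 'cy': 200.80476060141487, 'xyz': array([ 0.40168872, -0.03140997,  1.2115003 ]), 'attitude': array([-0.03640339,  0.02950801,  0.71097704, -0.70165214])}
{'fov_y': 55.234211289958246, 'cx': 315.09309974973326, 'cy': 198.14334905993525, 'xyz': array([0.02913532, 1.11098067, 0.60087741]), 'attitude': array([-0.11252803,  0.54500627,  0.81703043, -0.15088701])}
```

View pics/top0.png

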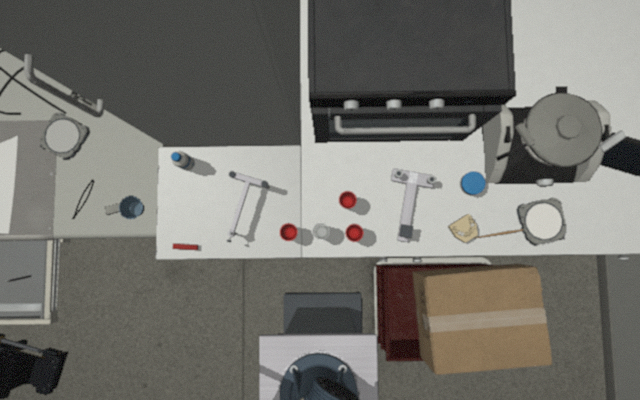

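View pics/side0.png

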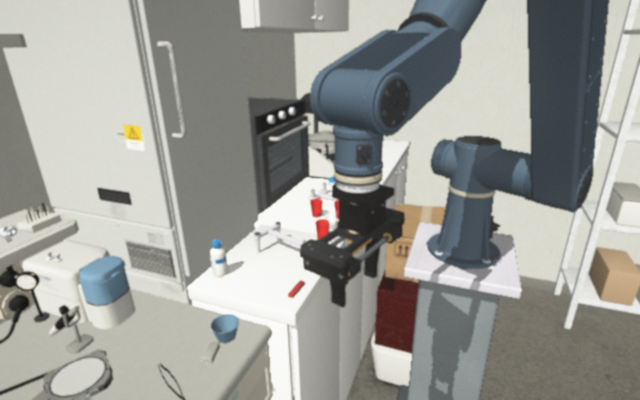

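The top view shows the upper member at left (crossbar about (249,181), pin end about (237,238)). The lower frame is at right (posts about (413,178), table about (405,232)). The whitish glass is at (321,231) with red look-alikes around it. The side view shows the arm over the near end of the surface. Next I'll enlarge the top view.

```bash
cat > h.py <<'E'
import numpy as np, cv2
from scipy.spatial.transform import Rotation as R
def cam(c):
    f=c["img"].shape[0]/2/np.tan(np.radians(c["fov_y"])/2); return f
def ray(c,u,v,z):
    f=cam(c); d=R.from_quat(c["attitude"]).apply([(u-c["cx"])/f,-(v-c["cy"])/f,-1]); p=c["xyz"]
    return p+d*(z-p[2])/d[2]
def proj(c,P):
    f=cam(c); q=R.from_quat(c["attitude"]).inv().apply(np.atleast_2d(P)-c["xyz"]); return np.c_[c["cx"]-f*q[:,0]/q[:,2], c["cy"]+f*q[:,1]/q[:,2]]
E
python3 - <<'E'
from h import *
from rig import eyes
c=eyes.camera("top"); print(proj(c,[[.17,.6,.245],[0,0,0],[.4,0,0]]))
im=c["img"][:,:,::-1]
a=cv2.resize(im[160:260,215:345],None,fx=6,fy=6,interpolation=cv2.INTER_CUBIC)
b=cv2.resize(im[160:250,340:470],None,fx=6,fy=6,interpolation=cv2.INTER_CUBIC)
cv2.imwrite("pics/a.png",a);cv2.imwrite("pics/b.png",b)
import pickle;pickle.dump(c,open("top.pkl","wb"))
E
```

```text
[[ 38.87218931 352.62256584]
 [318.91842783 392.36216258]
 [317.23634317 242.35422627]]
```

View pics/a.png

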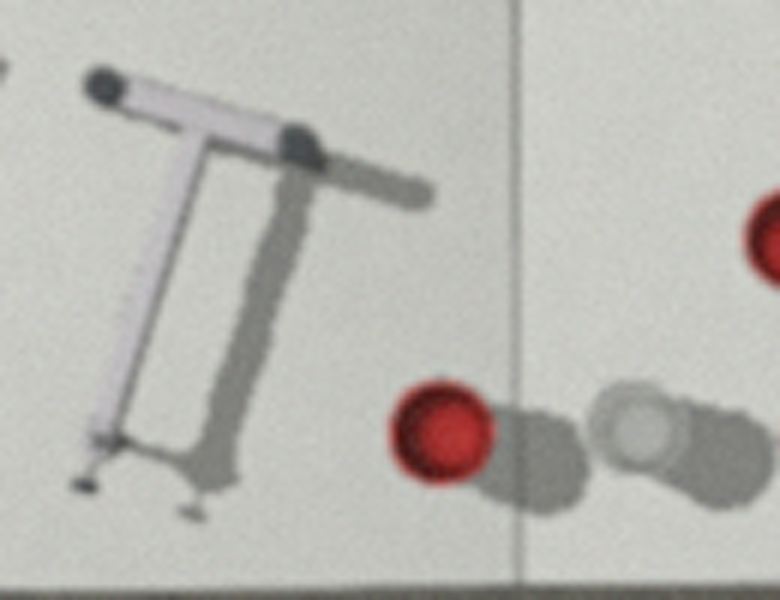

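View pics/b.png

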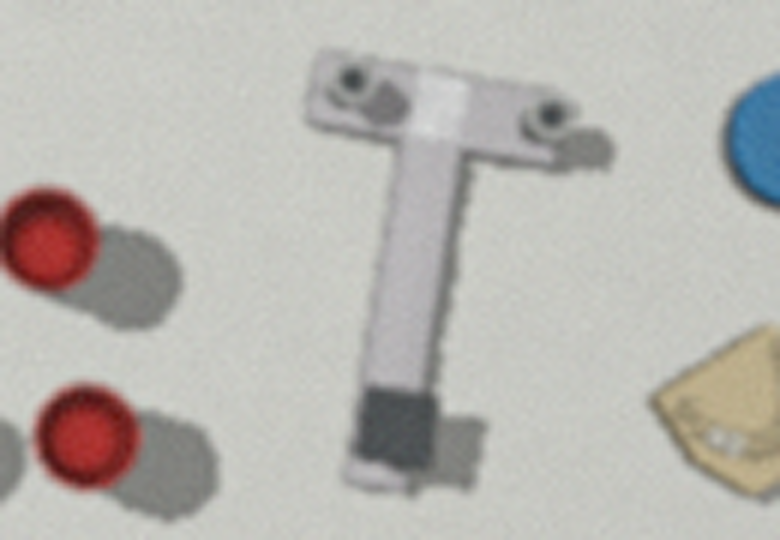

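Crop a shows the member's crossbar ends at (103,85) and (298,145), the thumb-screw tip at (84,485), the pin at about (104,440), and the glass rim centred at about (638,427). Crop b shows the post tops at (352,78) and (552,114) and the guide table centred at (398,428).

```bash
cat >> h.py <<'E'
def fit(L,W):  # planar pose: W = Rz(a) L + t
    L=np.array(L);W=np.array(W)[:,:2];l=L-L.mean(0);w=W-W.mean(0)
    a=np.arctan2((l[:,0]*w[:,1]-l[:,1]*w[:,0]).sum(),(l*w).sum()); M=np.array([[np.cos(a),-np.sin(a)],[np.sin(a),np.cos(a)]])
    t=W.mean(0)-M@L.mean(0); return t,a,W-(L@M.T+t)
E
python3 - <<'E'
from h import *; import pickle
c=pickle.load(open("top.pkl","rb"))
P=lambda u0,v0,x,y,z: ray(c,u0+(x+.5)/6-.5,v0+(y+.5)/6-.5,z)
np.set_printoptions(precision=4,suppress=True)
m=[P(215,160,103,85,.064),P(215,160,298,145,.064),P(215,160,84,485,.056)]
print(m,fit([[.04,.045],[.04,-.045],[-.132,0]],m))
f=[P(340,160,352,78,.045),P(340,160,552,114,.045),P(340,160,398,428,.045)]
print(f,fit([[.04,.045],[.04,-.045],[-.11,0]],f))
print("glass",P(215,160,638,427,.061),"red",P(215,160,442,433,.061),P(340,160,87,437,.061),P(340,160,47,238,.061))
from rig import sensors; print(R.from_quat(sensors.get_obs()["tool_rot"]).as_matrix())
E
```

```text
[array([0.5848, 0.2239, 0.064 ]), array([0.5567, 0.1372, 0.064 ]), array([0.4082, 0.2328, 0.056 ])] (array([0.533 , 0.1927]), np.float64(-0.31127461479947494), array([[-0.0001,  0.0006],
       [-0.0006, -0.0003],
       [ 0.0008, -0.0003]]))
[array([ 0.5845, -0.2217,  0.045 ]), array([ 0.5669, -0.3108,  0.045 ]), array([ 0.4274, -0.2376,  0.045 ])] (array([ 0.5361, -0.2586]), np.float64(-0.19154931054194407), array([[ 0.0006,  0.0003],
       [ 0.0001, -0.0004],
       [-0.0007,  0.    ]]))
glass [ 0.4304 -0.0116  0.061 ] red [0.4288 0.0744 0.061 ] [ 0.4249 -0.0987  0.061 ] [ 0.5126 -0.0828  0.061 ]
[[-0.9622  0.2723 -0.0007]
 [ 0.2723  0.9622 -0.0015]
 [ 0.0003 -0.0017 -1.    ]]
```

Emit:
drive_tool --deltas '[[[-15,-10,3,0,0,0.036],[-28,-18,6,0,0,0],[-28,-18,6,0,0,0],[-28,-18,6,0,0,0],[-28,-18,6,0,0,0],[-28,-18,6,0,0,0],[-28,-18,6,0,0,0],[-28,-18,6,0,0,0]]]' --gripper 100 --squeeze 45

```text
time: 0.82
position: [0.3304, 0.4062, 0.1992]
tool_rot: [0.155, 0.988, -0.0, -0.0]
ft_force: [0.8, -0.0, -0.2]
grip_width: 0.087
grip_force: 0.0
```

Emit:
drive_tool --deltas '[[[-28,-18,6,0,0,0],[-28,-18,6,0,0,0],[-28,-18,6,0,0,0],[-28,-18,6,0,0,0],[-28,-18,6,0,0,0],[-28,-18,6,0,0,0],[-28,-18,6,0,0,0],[-15,-10,0,0,0,0]]]'

```text
time: 1.48
position: [0.4909, 0.2107, 0.1565]
tool_rot: [0.156, 0.988, -0.0, 0.0]
ft_force: [-0.8, 0.3, -0.3]
grip_width: 0.0873
grip_force: 0.0
```

Emit:
drive_tool --deltas '[[[0,0,0,0,0,0],[0,0,0,0,0,0]]]'

```text
time: 1.65
position: [0.4892, 0.2127, 0.1572]
tool_rot: [0.157, 0.988, 0.0, -0.0]
ft_force: [-0.5, 0.4, 0.4]
grip_width: 0.0869
grip_force: 0.0
```

```bash
cat >> h.py <<'E'
def go(x,y,z,yaw):  # TCP target; tool x = -member x; prints tool-axis delta mm, turn rad (turn after shift)
    from rig import sensors
    o=sensors.get_obs(); M=R.from_quat(o["tool_rot"]); d=M.inv().apply(np.array([x,y,z])-o["position"])*1000
    T=np.array([[-np.cos(yaw),-np.sin(yaw),0],[-np.sin(yaw),np.cos(yaw),0],[0,0,-1]]).T
    T=np.c_[[-np.cos(yaw),-np.sin(yaw),0],[-np.sin(yaw),np.cos(yaw),0],[0,0,-1]]
    r=(M.inv()*R.from_matrix(T)).as_rotvec()
    print("t",round(o["time"],2),"pos",o["position"].round(4),"delta",d.round(1),"turn",r.round(4),"F",o["ft_force"].round(1),"grip",o["grip_force"],o["grip_width"])
E
python3 - <<'E'
from h import *; from rig import eyes
go(.533,.1927,.059,-.3113)
c=eyes.camera("wrist");cv2.imwrite("pics/w1.png",c["img"][:,:,::-1]);print(c["hand_eye"],c["fov_y"],c["cx"],c["cy"])
E
```

```text
t 1.65 pos [0.4892 0.2127 0.1572] delta [-47.9  -5.4  98.2] turn [-0.0001 -0.0009 -0.0031] F [-0.5  0.4  0.4] grip 0.0 0.08690882841025781
[[-3.88842467e-04  9.53836441e-01  3.00326311e-01  8.11608705e-02]
 [ 9.99999871e-01  2.72526466e-04  4.29188978e-04 -1.07524369e-03]
 [ 3.27529219e-04  3.00326439e-01 -9.53836424e-01 -1.39230362e-01]
 [ 0.00000000e+00  0.00000000e+00  0.00000000e+00  1.00000000e+00]] 65.70646984690485 321.98891658879364 201.80912394856713
```

View pics/w1.png

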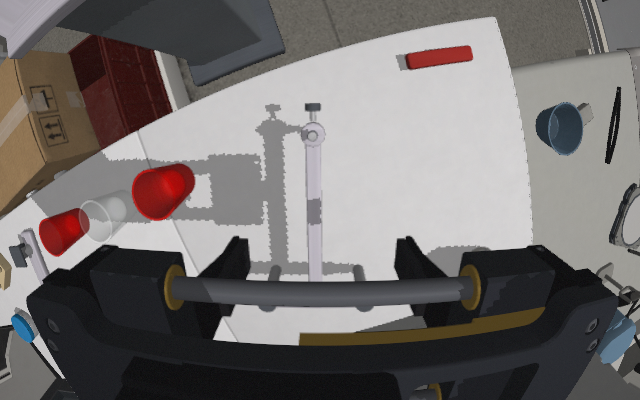

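The wrist view shows the bar at column ~314, slightly left of the jaw centre (~322). That agrees with the -5.4 mm y correction. I'll check the pin top at (312,134) numerically, along with the glass and frame.

```bash
cat >> h.py <<'E'
def wray(c,o,u,v,z):
    f=cam(c);x=u-c["cx"];y=v-c["cy"];r=np.hypot(x,y);t=r/f
    d=np.array([np.sin(t)*x/r,-np.sin(t)*y/r,-np.cos(t)]);H=c["hand_eye"];M=R.from_quat(o["tool_rot"])
    d=M.apply(H[:3,:3]@d);p=M.apply(H[:3,3])+o["position"];return p+d*(z-p[2])/d[2]
E
python3 - <<'E'
from h import *; from rig import eyes,sensors
o=sensors.get_obs();c=eyes.camera("wrist")
print("pin",wray(c,o,312,134,.076),"screw",wray(c,o,313,105,.056),"expected pin",.533-.11*np.cos(.3113),.1927+.11*np.sin(.3113))
print("glass",wray(c,o,98,215,.061))
E
```

```text
pin [0.42653589 0.22469488 0.076     ] screw [0.40672666 0.23132283 0.056     ] expected pin 0.4282870192046886 0.22639260531571778
glass [ 0.42584962 -0.00089769  0.061     ]
```

Emit:
drive_tool --deltas '[[[-24,-3,15,0,0,-0.003],[-24,-2.4,25,0,0,0],[0,0,25,0,0,0],[0,0,20,0,0,0],[0,0,13,0,0,0],[0,0,0,0,0,0],[0,0,0,0,0,0]]]'

```text
time: 2.33
position: [0.5316, 0.1947, 0.0592]
tool_rot: [0.153, 0.988, -0.0, -0.001]
ft_force: [1.0, -0.6, 1.4]
grip_width: 0.0872
grip_force: 0.0
```

Run:
```python
from h import *; from rig import eyes
go(.533,.1927,.059,-.3113)
c=eyes.camera("wrist");cv2.imwrite("pics/w2.png",c["img"][:,:,::-1])
```

```text
t 2.33 pos [0.5316 0.1947 0.0592] delta [-1.9 -1.5  0.2] turn [-0.0008 -0.0019  0.0044] F [ 1.  -0.6  1.4] grip 0.0 0.08724968467131614
```

View pics/w2.png

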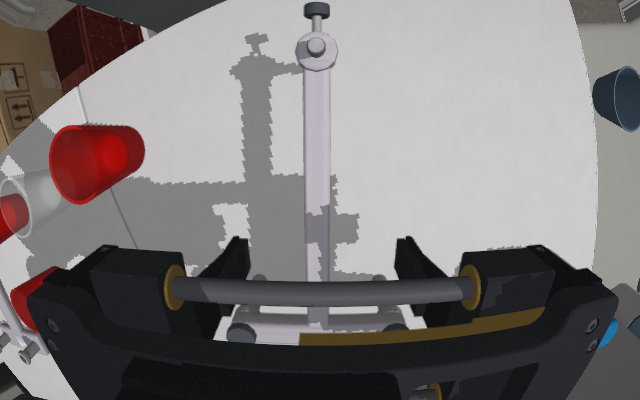

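The bar sits between the fingers (columns 305–330, jaw centre ~322), with the pin top at (316,47). I'll nudge the tool and close the gripper.

Emit:
drive_tool --deltas '[[[-1.9,-1.5,0,0,0,0.004],[0,0,0,0,0,0],[0,0,0,0,0,0],[0,0,0,0,0,0],[0,0,0,0,0,0],[0,0,0,0,0,0],[0,0,0,0,0,0],[0,0,0,0,0,0]]]' --gripper 0 --squeeze 45

```text
time: 3.05
position: [0.5343, 0.1916, 0.0596]
tool_rot: [0.156, 0.988, -0.0, -0.0]
ft_force: [0.6, 0.1, -0.3]
grip_width: 0.0415
grip_force: 0.0
```

Emit:
drive_tool --deltas '[[[0,0,0,0,0,0],[0,0,0,0,0,0],[0,0,0,0,0,0],[0,0,0,0,0,0],[0,0,0,0,0,0],[0,0,0,0,0,0]]]'

```text
time: 3.55
position: [0.5342, 0.1916, 0.0595]
tool_rot: [0.156, 0.988, -0.0, -0.0]
ft_force: [0.2, 0.0, 0.1]
grip_width: 0.0116
grip_force: 45.0
```

Emit:
drive_tool --deltas '[[[0,0,-5,0,0,0],[0,0,-12,0,0,0],[0,0,-18,0,0,0],[0,0,-18,0,0,0],[0,0,-17,0,0,0],[0,0,-12,0,0,0],[0,0,-5,0,0,0],[0,0,0,0,0,0]]]'

```text
time: 4.22
position: [0.5347, 0.1918, 0.1481]
tool_rot: [0.156, 0.988, 0.0, 0.001]
ft_force: [0.5, -0.3, -6.2]
grip_width: 0.0113
grip_force: 45.0
```

Emit:
drive_tool --deltas '[[[0,0,0,0,0,0],[0,0,0,0,0,0],[0,0,0,0,0,0],[0,0,0,0,0,0]]]'

```text
time: 4.55
position: [0.5337, 0.1915, 0.1456]
tool_rot: [0.156, 0.988, -0.0, -0.001]
ft_force: [0.8, 0.2, -5.9]
grip_width: 0.0113
grip_force: 45.0
```

Run:
```python
from h import *; from rig import eyes
y=-.15
go(.4304+.11*np.cos(y),-.0116+.11*np.sin(y),.150,y)
c=eyes.camera("wrist");cv2.imwrite("pics/w3.png",c["img"][:,:,::-1])
```

```text
t 4.55 pos [0.5337 0.1915 0.1456] delta [ -72.8 -207.2   -4.3] turn [-0.0008 -0.0019 -0.1628] F [ 0.8  0.2 -5.9] grip 44.99509211629629 0.011291197953454717
```

View pics/w3.png

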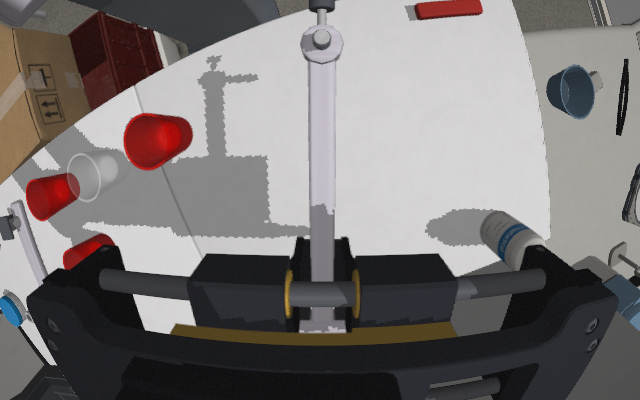

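The member hangs in the grip at its balance point, with the pin top at (321,39), and it looks straight. Now I'll move it over the glass.

Emit:
drive_tool --deltas '[[[-5,-14,-0.6,0,0,0],[-9,-26,-0.6,0,0,0],[-12,-34,-0.6,0,0,0],[-12,-34,-0.6,0,0,0],[-12,-34,-0.6,0,0,0],[-10,-30,-0.6,0,0,0],[-8.8,-21,-0.6,0,0,0],[-4,-14,0,0,0,0]]]'

```text
time: 5.27
position: [0.5407, -0.0308, 0.1507]
tool_rot: [0.157, 0.988, -0.0, 0.001]
ft_force: [0.2, 0.5, -5.9]
grip_width: 0.0114
grip_force: 45.0
```

Emit:
drive_tool --deltas '[[[0,0,0,0,0,-0.04],[0,0,0,0,0,-0.08],[0,0,0,0,0,-0.043],[0,0,0,0,0,0],[0,0,0,0,0,0],[0,0,0,0,0,0]]]'

```text
time: 5.77
position: [0.5398, -0.0276, 0.1506]
tool_rot: [0.075, 0.997, 0.0, -0.0]
ft_force: [-0.0, 0.1, -5.6]
grip_width: 0.0116
grip_force: 45.0
```

Run:
```python
from h import *; from rig import eyes,sensors
y=-.15
go(.4304+.11*np.cos(y),-.0116+.11*np.sin(y),.150,y)
o=sensors.get_obs();t=eyes.camera("top");s=eyes.camera("side")
L=np.array([[-110,0,20],[-110,0,-56],[-134,0,0],[40,45,8],[40,-45,8],[40,45,-56],[40,-45,-56]])/1000.
T=L*[-1,1,-1]+[0,0,.003]; W=R.from_quat(o["tool_rot"]).apply(T)+o["position"]
G=[[.4304,-.0116,.061]]
print("W",W.round(4));a=proj(t,np.r_[W,G]);b=proj(s,np.r_[W,G]);print(a.round(1),b.round(1))
A=cv2.resize(t["img"][160:250,280:370,::-1],None,fx=6,fy=6,interpolation=cv2.INTER_CUBIC)
u,v=b.mean(0).astype(int);print(u,v)
B=cv2.resize(s["img"][max(v-45,0):v+45,max(0,u-45):u+45,::-1],None,fx=6,fy=6,interpolation=cv2.INTER_CUBIC)
print(B.shape)
cv2.imwrite("pics/t4.png",A);cv2.imwrite("pics/s4.png",B)
```

```text
t 5.77 pos [ 0.5398 -0.0276  0.1506] delta [ 0.6 -0.5  0.6] turn [ 0.0001 -0.0003 -0.0006] F [-0.   0.1 -5.6] grip 44.99508496373892 0.01164041156292073
W [[ 0.4311 -0.0111  0.1676]
 [ 0.431  -0.0111  0.0916]
 [ 0.4073 -0.0075  0.1476]
 [ 0.5861  0.0109  0.1556]
 [ 0.5726 -0.0781  0.1555]
 [ 0.5861  0.0109  0.0916]
 [ 0.5726 -0.0781  0.0915]]
[[319.9 229.4]
 [320.5 230.2]
 [318.7 239.4]
 [310.3 166.2]
 [346.7 171.1]
 [311.3 170.4]
 [345.7 175.1]
 [320.9 230.7]] [[330.  182. ]
 [330.1 203.1]
 [336.4 188.8]
 [285.  182.4]
 [299.2 174.8]
 [285.9 199.7]
 [299.8 191.3]
 [330.3 211.3]]
312 191
(540, 540, 3)
```

View pics/t4.png

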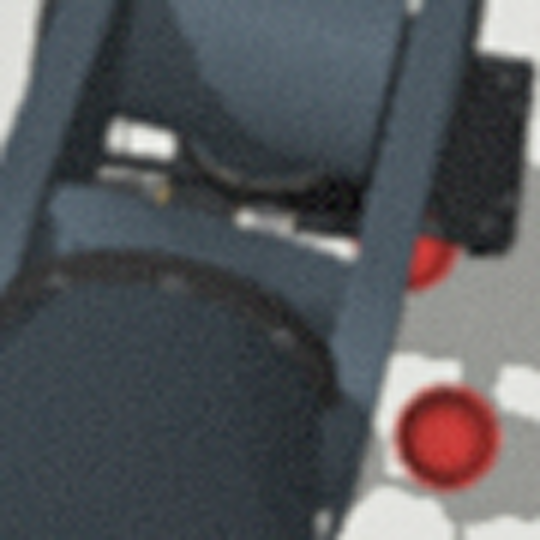

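View pics/s4.png

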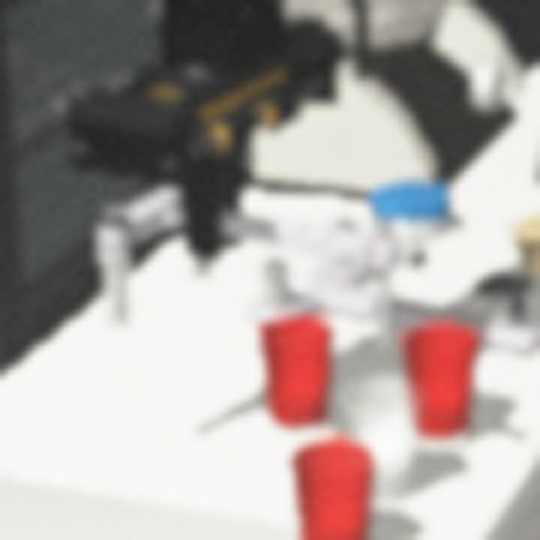

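The top view is blocked by the arm. The side view shows the member level: the foot at (120,322) was predicted at (113,322), and the pin at ~(388,330) was predicted at (379,343). The whitish glass stands right below the pin. I'll use one wrist view with a predicted-rim overlay to confirm.

```bash
cat >> h.py <<'E'
def wproj(c,o,P):
    f=cam(c);H=c["hand_eye"];q=R.from_quat(o["tool_rot"]).inv().apply(np.atleast_2d(P)-o["position"])
    q=(q-H[:3,3])@H[:3,:3]; h=np.hypot(q[:,0],q[:,1]);t=np.arctan2(h,-q[:,2])
    return np.c_[c["cx"]+f*t*q[:,0]/h, c["cy"]-f*t*q[:,1]/h]
E
python3 - <<'E'
from h import *; from rig import eyes,sensors
o=sensors.get_obs();c=eyes.camera("wrist")
k=np.linspace(0,2*np.pi,60);C=lambda r,z:np.c_[.4304+r*np.cos(k),-.0116+r*np.sin(k),0*k+z]
W=np.array([[.431,-.0111,.1676],[.431,-.0111,.0916]])
g=wproj(c,o,C(.024,.061));p=wproj(c,o,W);print(g.mean(0),p)
u,v=g.mean(0).astype(int);u0=max(u-65,0);v0=max(v-65,0)
A=cv2.resize(c["img"][v0:v0+130,u0:u0+130,::-1],None,fx=4,fy=4,interpolation=cv2.INTER_CUBIC)[:,:400];x=A.copy()
S=lambda q:np.round((q-[u0,v0]+.5)*4-.5).astype(np.int32)
A=cv2.resize(c["img"][v0:v0+130,u0+15:u0+115,::-1],None,fx=4,fy=4,interpolation=cv2.INTER_CUBIC);B=A.copy()
S=lambda q:np.round((q-[u0+15,v0]+.5)*4-.5).astype(np.int32)
cv2.polylines(B,[S(g)],True,(255,0,0),1);cv2.polylines(B,[S(wproj(c,o,C(.011,.013)))],True,(0,160,0),1)
for q in S(p):cv2.circle(B,tuple(int(i) for i in q),4,(0,0,255),1)
print(u0,v0);cv2.imwrite("pics/w5.png",np.hstack([A,B]))
E
```

```text
[323.20094922  68.9927034 ] [[325.53667452  35.9064129 ]
 [324.22028879  62.81261543]]
258 3
```

View pics/w5.png

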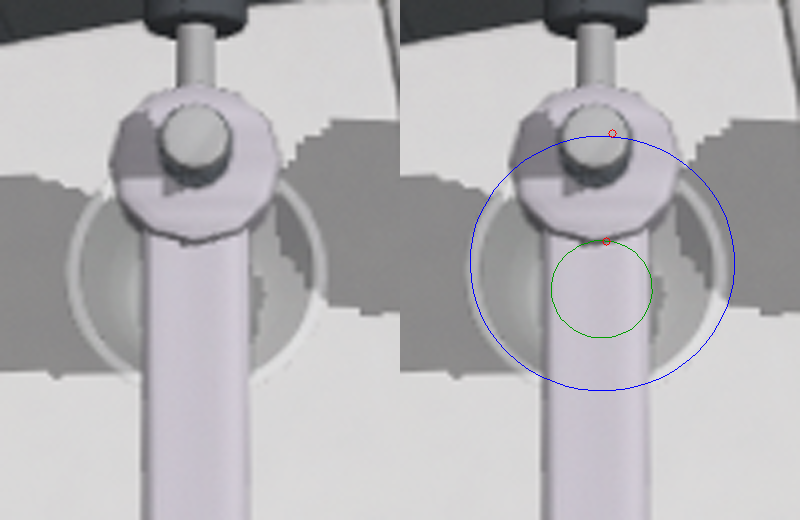

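The wrist view shows the actual rim at (197,265), against a prediction of (202,264), and the pin top at (196,135). The pin is centred over the glass within ~1–2 mm, so I'll dip.

Emit:
drive_tool --deltas '[[[0,0,4,0,0,0],[0,0,8,0,0,0],[0,0,8,0,0,0],[0,0,8,0,0,0],[0,0,8,0,0,0],[0,0,8,0,0,0],[0,0,7,0,0,0],[0,0,4,0,0,0]]]'

```text
time: 6.58
position: [0.5393, -0.0276, 0.0944]
tool_rot: [0.075, 0.997, 0.0, -0.001]
ft_force: [1.1, -0.3, -5.1]
grip_width: 0.0111
grip_force: 45.0
```

Emit:
drive_tool --deltas '[[[0,0,0,0,0,0],[0,0,0,0,0,0],[0,0,0,0,0,0],[0,0,0,0,0,0],[0,0,0,0,0,0],[0,0,0,0,0,0],[0,0,0,0,0,0]]]'

```text
time: 7.17
position: [0.54, -0.0277, 0.096]
tool_rot: [0.075, 0.997, -0.0, 0.0]
ft_force: [0.5, 0.6, -5.7]
grip_width: 0.0113
grip_force: 45.0
```

Emit:
drive_tool --deltas '[[[0,0,-4,0,0,0],[0,0,-8,0,0,0],[0,0,-9,0,0,0],[0,0,-9,0,0,0],[0,0,-9,0,0,0],[0,0,-9,0,0,0],[0,0,-8,0,0,0],[0,0,-4,0,0,0]]]'

```text
time: 7.83
position: [0.5405, -0.0279, 0.1575]
tool_rot: [0.075, 0.997, -0.0, 0.001]
ft_force: [0.1, -0.1, -6.4]
grip_width: 0.0114
grip_force: 45.0
```

Emit:
drive_tool --deltas '[[[0,0,0,0,0,0],[0,0,0,0,0,0],[0,0,0,0,0,0],[0,0,0,0,0,0]]]'

```text
time: 8.17
position: [0.5393, -0.0276, 0.1552]
tool_rot: [0.075, 0.997, 0.0, -0.001]
ft_force: [0.6, 0.3, -4.7]
grip_width: 0.0117
grip_force: 45.0
```

Run:
```python
from h import *
go(.5361,-.2586,.155,-.1915)
```

```text
t 8.17 pos [ 0.5393 -0.0276  0.1552] delta [-3.130e+01 -2.289e+02  1.000e-01] turn [ 0.0001 -0.0015  0.0417] F [ 0.6  0.3 -4.7] grip 44.994997680187225 0.01168360085206656
```

Emit:
drive_tool --deltas '[[[-1.5,-11,0,0,0,0],[-4,-28,0,0,0,0],[-5,-36,0,0,0,0],[-5,-37,0,0,0,0],[-5,-37,0,0,0,0],[-5,-37,0,0,0,0],[-4,-29,0,0,0,0],[-1.8,-14,0,0,0,0]]]'

```text
time: 8.83
position: [0.5367, -0.2646, 0.1555]
tool_rot: [0.076, 0.997, -0.002, 0.001]
ft_force: [0.2, -0.1, -6.2]
grip_width: 0.0113
grip_force: 45.0
```

Emit:
drive_tool --deltas '[[[0,0,0,0,0,0.021],[0,0,0,0,0,0.021],[0,0,0,0,0,0],[0,0,0,0,0,0],[0,0,0,0,0,0]]]'

```text
time: 9.25
position: [0.5364, -0.2572, 0.1556]
tool_rot: [0.095, 0.995, 0.0, -0.0]
ft_force: [-0.5, 0.1, -6.0]
grip_width: 0.0115
grip_force: 45.0
```

Run:
```python
from h import *; from rig import eyes,sensors
go(.5361,-.2586,.135,-.1915)
o=sensors.get_obs();c=eyes.camera("wrist")
f=np.array([[-.11,0],[-.127,.017],[-.127,-.017],[-.093,.017],[-.093,-.017]]);a=-.1915
F=np.c_[f@np.array([[np.cos(a),-np.sin(a)],[np.sin(a),np.cos(a)]]).T+[.5361,-.2586],np.full(5,.045)]
p=wproj(c,o,F);print(p.round(1))
# dark table pixels in neighbourhood
u,v=p[0].astype(int);u0,v0=max(u-40,0),max(v-40,0);im=c["img"][v0:v0+80,u0:u0+80].astype(int)
print(u0,v0)
for r in im[::4,::4].sum(2)//3: print(' '.join('%3d'%x for x in r))
```

```text
t 9.25 pos [ 0.5364 -0.2572  0.1556] delta [ 0.1 -1.4 20.6] turn [ 0.0007 -0.0011  0.0016] F [-0.5  0.1 -6. ] grip 44.995141346007586 0.011478150387822622
[[322.1  72. ]
 [343.6  51.6]
 [300.6  51.6]
 [343.5  93.1]
 [300.6  93.1]]
282 31
216 216 216 216 216 216 183 204 193 185 190 184 209 209 177 216 216 215 216 215
216 216 215 216 215 181 132 133 156 187 191 186 141 202 201 216 217 216 217 216
215 215 214 215 215 117 131 132 142 186 186 183 124 202 202 201 217 218 217 216
216 215 215 216 216 122 130 130  76 158 168 137 150 199 200 183 216 217 217 216
215 216 217 217 217 153 183 133 128  54  65  87 205 205 207 175 218 217 217 216
216 217 217 217 194 102 192 196 197 199 195 202 203 204 209 218 217 217 217 217
216 216 217 169 120  86 143 193 197 200 200 201 203 202 133 217 216 216 217 216
141 142 142 141  73  92  79 135 185 190 196 194 199 119  97 216 217 217 216 216
142 141 142 142  85  95  95 165 202 112  96 146 210 204  93 216 217 216 217 216
143 141 141 143  83  93  92 165 205 205 202 202 211 204  91 218 218 218 217 217
142 143 143 141  78  94  93 166 204 205 203 203 211 204  92 218 218 218 217 217
143 144 144 142  86  91  91 166 206 205 202 202 212 204  89 218 218 217 217 217
144 144 144 142  80  91  92 166 205 206 202 202 211 203  90 218 218 218 218 218
143 143 144 142  73  91  92 167 205 206 203 203 211 203  92 219 219 218 218 217
142 143 144 142  71  92  92 166 206 206 202 203 212 202  91 220 219 218 218 218
143 143 143 143  59  89  90 165 206 206 203 204 212 201  89 218 219 219 219 218
219 219 218 219 122  94 126 166 206 205 202 203 212 200 189 219 219 220 220 218
218 218 219 218 144 130 183 165 207 205 203 203 212 200 219 219 219 219 218 218
219 219 219 219 145 128 184 165 206 205 203 204 212 199 219 218 218 219 219 219
218 218 219 219 144 125 183 164 206 206 204 204 212 197 218 218 218 219 219 219
```

The table spans columns ~298–340 and its lower edge is at row 93, against predictions of 300–343 and 93. That is the same small left bias the pin showed, so they are aligned. I'll descend to 3 cm above the seats.

Emit:
drive_tool --deltas '[[[0,-0.7,2,0,0,0],[0,-0.7,4,0,0,0],[0,0,5,0,0,0],[0,0,5,0,0,0],[0,0,3,0,0,0],[0,0,1,0,0,0],[0,0,0,0,0,0],[0,0,0,0,0,0]]]'

```text
time: 9.97
position: [0.5364, -0.2603, 0.1356]
tool_rot: [0.096, 0.995, 0.0, -0.0]
ft_force: [0.0, 0.0, -5.3]
grip_width: 0.0115
grip_force: 45.0
```

Emit:
drive_tool --deltas '[[[0,0,0,0,0,0],[0,0,0,0,0,0],[0,0,0,0,0,0],[0,0,0,0,0,0],[0,0,0,0,0,0],[0,0,0,0,0,0],[0,0,0,0,0,0],[0,0,0,0,0,0]]]'

```text
time: 10.63
position: [0.5363, -0.2602, 0.1358]
tool_rot: [0.096, 0.995, -0.0, -0.0]
ft_force: [-0.1, 0.0, -6.0]
grip_width: 0.0114
grip_force: 45.0
```

Run:
```python
from h import *; from rig import ticket,sensors
go(.5361,-.2586,.134,-.1915); o=sensors.get_obs(); print(abs(o["joint_velocities"]).max(), o["moment"])
if np.linalg.norm(o["position"]-[.5361,-.2586,.134])<.005: print(ticket.hand_in())
```

```text
t 10.63 pos [ 0.5363 -0.2602  0.1358] delta [0.5 1.5 1.8] turn [-0.     -0.     -0.0003] F [-0.1  0.  -6. ] grip 44.99517045915127 0.011438532622399385
0.0020049277975609644 [-0.01352271  0.04613599 -0.00652749]
the job is handed in; nothing more can be done
None
```

I handed the job in: the member was lifted by its balance point, the pin was dipped about 24 mm below the glass rim, and the member is now held level and still about 3 cm above the lower frame, within about 2 mm of its target; no verdict was returned.

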